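# Shift the grain mill's gate lever to the green slot

### The arm

A 6-joint arm with a two-finger parallel gripper is mounted at the origin on the work surface. World frame = base frame: x ahead of the robot, y to its left, z up, the work surface at z = 0. Lengths are in mm, angles in degrees, forces in N, time in s.
With the tool pointing down it reaches from about 275 to 850 mm from the base axis. Payload 5.2 kg.
Tool frame: the origin (TCP) lies at the very end of the fingers, on their centre line; the grasp point (between the pads) lies 19 mm behind it; z points along the fingers, y is the direction in which the jaws open and shut (so a half turn about z gives the same grasp; the last joint's range is limited). The gripper opens to 85 mm and grips with 20 to 120 N. Pads are 22 mm wide; open, the fingers measure 114 mm over their backs; the gripper's body (76 mm by 85 mm) begins 54 mm behind the grasp point. The pads swing forward as they close: fully open they stand 13 mm farther back than shut.
Start: joints at [-77.338, 14.817, 87.949, -0, 77.235, -11.62], TCP at [226.196, -501.339, 231.31] pointing down, gripper open.
Joint ranges: [-179.93, 179.93], [-52.35, 119.4], [10.71, 147.94], [-69.91, 249.91], [12.55, 155.21], [-178.61, 178.61]. Speed limits (degrees/s): [147.25, 147.25, 180, 180, 180, 180].

### API

Orientations are given as a 3x3 rotation matrix whose columns are the frame's x, y, z axes.
In Python, from workcell import bot, cams, look_for, pinpoint gives the robot as it stands.
- The arm moves only by the shell command python3 -m pendant 'ROWS'. ROWS is JSON, a list of rows, each an object of numbers: "fingers": the finger opening in m, from 0 to 0.0854; "tx", "ty", "tz": the shift along the tool's x, y, z in m; "yaw": the turn about the tool's z in degrees. In form: [{"fingers": .., "tx": .., "ty": .., "tz": .., "yaw": ..}, ...]. A call has 1 to 5 rows; each row is the pose to reach, as a shift and turn from the pose commanded when the call began, along the tool's axes at that moment; what a row does not reach only later rows make up. A row lasts 1/12 s, in which the tool goes at most 41.7 mm and 7.16 degrees, less where a joint would pass 70% of its speed; a pose out of reach is approached as far as the arm can. A call with a gripper value outside its range is refused whole. The fingers move at their own pace and stop on an object; the grip force is fixed at half the most. Time passes only in rows, so rows that repeat a pose let the fingers close. It gives the time, the measured TCP pose, the force and the opening at its end, in the units of the state.
- bot.read_state(): the state, without advancing time (a new reading comes with each control period).
- cams.camera(name): name is "scene" or "side" or "wrist"; returns the picture (400x640x3 uint8, red, green, blue); there is no depth.
- cams.calibration(name): a dict with "K" (3x3 intrinsics, pixels), "rvec" (rotation vector, rad) and "tvec" (3), from world to camera coordinates, as OpenCV has them. Camera axes: x right, y down, z forward; pixel columns grow to the right and rows downward; lengths in mm; the calibration is good to about 2 mm. A picture is of the moment at which its call begins: read the wrist's pose just before it. calibration takes no time and is no camera call; for the wrist camera it gives the pose at the moment of the call.
- bot.sign_off(): hands the job in, once; it reports no verdict.
Trained networks look in the newest picture that a camera, given by its name, has taken for a name from the list of things; names that differ only in an ending like _2 or _b are one class to them, and where a whole thing is asked for, a point or a joint stands for the part that bears it (a point fixed in the world has none). Each returns a list of dicts, best first, with "score" (0 to 1); they miss things now and then, are a little off and sometimes report something else, mostly with a low value. They report only what shows in the picture. A call takes as long as a camera call.
- look_for(camera, target): "pixel" ([column, row] in pixels, amid what is visible of it).
- pinpoint(camera, target): "pixel" ([column, row] in pixels: a listed point, or the origin of a listed thing).
The state is a dict: "t": time; "joint_pos": joint angles; "joint_vel": joint speeds; "effort": joint torques, N m; "tcp_pos": TCP position; "eef_rot": TCP orientation; "contact_force": force on the tool from outside, world axes, zero at the start; "ft_torque": the same for the moment, N m; "grip_width": opening from 0.0 (shut) to 1.0 (fully open).
Only numpy, scipy, OpenCV 4.12 (cv2) and the standard library are available. Lean on these libraries where they do the work, as an engineer would, in place of code of your own. Each camera call takes 0.05 s, during which the arm holds its last target. There are 200 camera calls.

### The job

Shift the bench grain mill to its green setting: push the black knob of its lever out of the unmarked parking notch, sideways along the cross slot, and fully home into the slot marked by the green disc. Push it gently with the outside of the fingers and never take it between them, do not put it into any slot of another colour, and leave the cup, jar and the other loose things where they stand.

Things in the scene. Friction and masses are not known exactly. Their poses are not given: they have to be found in the camera images.
- mill: Bench grain mill, fixed. Cream selector box 200 x 200 mm, 110 mm high, steel gate plate 140 x 140 mm on top. Origin: centre of the box's underside, on the table; x away from the black-louvred front, z up, y left; navy grinding drum on its right (y -100 to -262 mm, up to 150 mm high; steel hopper at x 0, y -205 mm, radius 55 mm, top at 206 mm).
- gate_centre (a point): Centre of the gate plate's top, 110 mm over the mill's origin, same axes. Paths of the stick's axis there (x, y in mm): cross slot at x 0, y -20 to 20; at both its ends (y 20, y -20) coloured slots to x 20 and to x -20; unmarked parking notch at y 0, x 0 to -20 only (at y 0 the cross slot's far edge stops the stick). Slots 13 mm wide, 1.5 mm play each side, closed ends. At the knob: about double.
- knob (a point): Centre of the black ball knob, 32 mm across, atop the lever: a 10 mm steel stick rocking all ways on a pivot under the gate's centre, 20 mm above the table. Knob centre 180 mm from the pivot: 200 mm above the table when upright, about 190 mm in a coloured slot's end. No spring: it stays where left; about 2.5 N at the knob moves it. Its z axis runs up the stick.
- stick (a point): Point on the lever's axis 90 mm from the pivot, where the stick passes the gate plate (110 mm above the table). Its horizontal place tells the slot that the lever is in. It starts in the parking notch.
- mark_green: Green disc, 28 mm across, 1.2 mm thick, on the gate plate beyond the closed end of the green slot. Origin: centre of its underside, 46 mm from the gate's centre along the mill's x (either way) and 20 mm along its y; the fully home stick stands 26 to 27 mm from it. Which of the four slots is green changes.
- mark_blue: Blue disc, 28 mm across, 1.2 mm thick, on the gate plate beyond the closed end of the blue slot. Origin: centre of its underside, 46 mm from the gate's centre along the mill's x (either way) and 20 mm along its y; the fully home stick stands 26 to 27 mm from it. Which of the four slots is blue changes.
- mark_yellow: Yellow disc, 28 mm across, 1.2 mm thick, on the gate plate beyond the closed end of the yellow slot. Origin: centre of its underside, 46 mm from the gate's centre along the mill's x (either way) and 20 mm along its y; the fully home stick stands 26 to 27 mm from it. Which of the four slots is yellow changes.
- mark_red: Red disc, 28 mm across, 1.2 mm thick, on the gate plate beyond the closed end of the red slot. Origin: centre of its underside, 46 mm from the gate's centre along the mill's x (either way) and 20 mm along its y; the fully home stick stands 26 to 27 mm from it. Which of the four slots is red changes.
- cup: Open aluminium sample cup, 72 mm across, 45 mm high, loose, before the mill's spout; origin at the centre of its underside
- jar: Amber sample jar with white cap, 64 mm across, 95 mm high, loose, beside the selector box; origin at the centre of its underside
- lid: Aluminium cup lid, 74 mm across, 10 mm thick, loose; origin at the centre of its underside
- brush: Small brush, 200 mm long, loose, lying on the table left of the mill; origin under its middle
- dish: White bowl, 100 mm across, 30 mm high, loose; origin at the centre of its underside
- tin: Blue can, 70 mm across, 100 mm high, loose; origin at the centre of its underside
- scoop: Spoon-shaped scoop, 170 mm long, loose, lying on the table; origin under its middle

How it is judged (in metres and radians):
On the way:
1. the lever is out of the parking notch, in the cross slot (x of stick in the frame of mill between -0.007 and 0.007 m), for 0.02 s.
At the end, for the whole second after the job is handed in: The lever is at rest, fully home in the green slot: the stick at plate height is within 30.5 mm of the green disc's centre (about 4 mm or less short of the slot's end) and more than 14 mm to that side of the gate's middle (horizontal distance between stick and mark_green below 0.0305 m and linear speed of lever below 0.02 m/s and (y of stick in the frame of mill above 0.014 m or y of stick in the frame of mill below -0.014 m)); the robot touches nothing.
It fails at once if the lever was put into a slot of another colour (over half-way) ((y of stick in the frame of mill above 0.014 m or y of stick in the frame of mill below -0.014 m) and (horizontal distance between stick and mark_blue below 0.033 m or horizontal distance between stick and mark_yellow below 0.033 m or horizontal distance between stick and mark_red below 0.033 m)).
It fails at once if the lever was shoved or squeezed with more than 60 N (contact force between the fingers and lever above 60 N).
It fails at once if the knob or its stick was taken between the fingers (the grasp point within 13 mm of the lever's axis, at or below the knob) (z of the grasp point in the frame of knob below 0.018 m and x of the grasp point in the frame of knob between -0.013 and 0.013 m and y of the grasp point in the frame of knob between -0.013 and 0.013 m).
It fails at once if a loose thing was moved by more than 15 mm or lifted (distance of any of cup, jar, lid, brush, dish, tin, scoop from where it was at the start of the episode above 0.015 m).
It also fails if it takes over 48 s, if anything falls off the work surface, if the arm or the gripper's body presses on something with over 40 N, if the wrist force passes 120 N, or if a joint passes its speed limit or range.

## Working session

There is one attempt and no reset: what is moved stays moved. The work goes in short steps, Python scripts to look and compute and a shell command to move; the robot and the scene stay as the last step left them, time stands still between calls to the robot, and variables do not carry over. Pictures are saved under pics/ and viewed, about 8 in all and at most 12, crops included, and the job is handed in when it is done.

```bash
mkdir -p pics; cat > h.py <<'E'
import numpy as np, cv2, json
from workcell import bot, cams, look_for, pinpoint
def cal(n):
    c=cams.calibration(n); R=cv2.Rodrigues(np.array(c["rvec"],float))[0]
    return np.array(c["K"],float),R,np.array(c["tvec"],float).ravel()
def ray(n,px):
    K,R,t=cal(n); d=R.T@np.linalg.solve(K,[px[0],px[1],1.]); return -R.T@t,d/np.linalg.norm(d)
def atz(n,px,z):
    o,d=ray(n,px); return o+d*(z-o[2])/d[2]
def tri(obs):
    A=np.zeros((3,3));b=np.zeros(3);
    for n,p in obs:
        o,d=ray(n,p);M=np.eye(3)-np.outer(d,d);A+=M;b+=M@o
    X=np.linalg.solve(A,b);
    res=[np.linalg.norm((np.eye(3)-np.outer(ray(n,p)[1],ray(n,p)[1]))@(X-ray(n,p)[0])) for n,p in obs]
    return X,res
def proj(n,P):
    K,R,t=cal(n); q=K@(R@np.asarray(P,float)+t); return q[:2]/q[2]
def snap(n,f):
    im=cams.camera(n); cv2.imwrite(f"pics/{f}.png",cv2.cvtColor(im,cv2.COLOR_RGB2BGR)); return im
E
python3 - <<'E'
from h import *
np.set_printoptions(precision=1,suppress=True)
a=snap("scene","s0");b=snap("side","d0")
cv2.imwrite("pics/both0.png",cv2.cvtColor(np.vstack([a,b])[:, :],cv2.COLOR_RGB2BGR)[::1])
Z=dict(mill=0,gate_centre=110,mark_green=110,mark_blue=110,mark_yellow=110,mark_red=110,stick=110,knob=196,jar=0,cup=0,tin=0,lid=0,brush=0,dish=0,scoop=0)
for k,z in Z.items():
    for n in("scene","side"):
        for r in pinpoint(n,k)[:1]: print(k,n,r["score"],np.array(r["pixel"]),atz(n,r["pixel"],z))
s=bot.read_state();print(s["t"],s["tcp_pos"],np.array(s["eef_rot"]),s["grip_width"])
E
```

```text
mill scene 0.57 [318.  272.8] [561.8  45.7   0. ]
mill side 0.84 [341.1 208.9] [560.5  26.5   0. ]
gate_centre scene 0.92 [314.7 247.2] [569.7  45.1 110. ]
gate_centre side 0.96 [341.  180.8] [560.9  36.  110. ]
mark_green scene 0.44 [324.7 231.6] [520.8   9.3 110. ]
mark_green side 0.58 [334.6 187.7] [524.5   5.2 110. ]
mark_blue scene 0.48 [308.3 256.6] [598.6  65.1 110. ]
mark_blue side 0.41 [352.7 173.8] [616.   62.1 110. ]
mark_yellow scene 0.51 [299.5 248.7] [606.4  30.8 110. ]
mark_yellow side 0.55 [349.8 173.3] [608.1  68.7 110. ]
mark_red scene 0.53 [334.4 240.2] [513.2  48.4 110. ]
mark_red side 0.51 [329.  180.4] [524.3  52.9 110. ]
stick scene 0.49 [318.2 240.8] [551.4  29.9 110. ]
stick side 0.64 [337. 184.] [540.6  22.8 110. ]
knob scene 0.65 [476.  320.8] [408.8 443.3 196. ]
knob side 0.49 [334.4 160.7] [533.4  32.4 196. ]
jar scene 0.88 [350.9 311.6] [546.6 195.5   0. ]
jar side 0.47 [322.9 182.7] [563.7 204.    0. ]
cup scene 0.65 [316.4 205.5] [ 440.7 -192.4    0. ]
cup side 0.84 [335.  258.6] [ 439.7 -204.2    0. ]
tin scene 0.8 [240.9 161.5] [ 568.6 -517.5    0. ]
tin side 0.83 [421.2 324.8] [ 549.3 -529.5    0. ]
lid scene 0.76 [367.5 251.2] [400.9  45.2   0. ]
dish scene 0.68 [258.8 148.4] [ 483.7 -558.     0. ]
dish side 0.69 [404.2 342.7] [ 478.2 -565.1    0. ]
scoop scene 0.74 [478.1 320.7] [280.8 371.    0. ]
1.6 [ 226.2 -501.3  231.3] [[ 0.9  0.4  0. ]
 [ 0.4 -0.9  0. ]
 [ 0.   0.  -1. ]] 1.0008095538352189
```

View pics/s0.png

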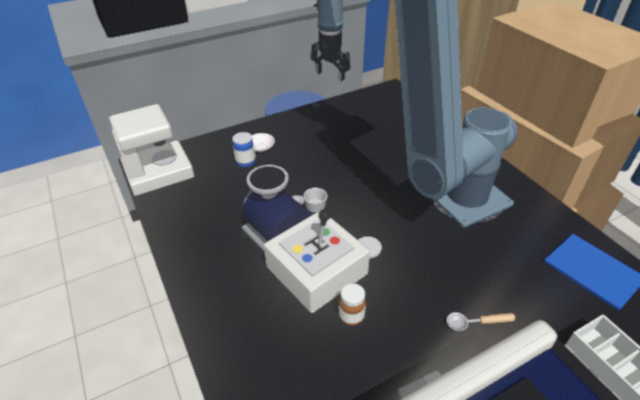

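View pics/d0.png

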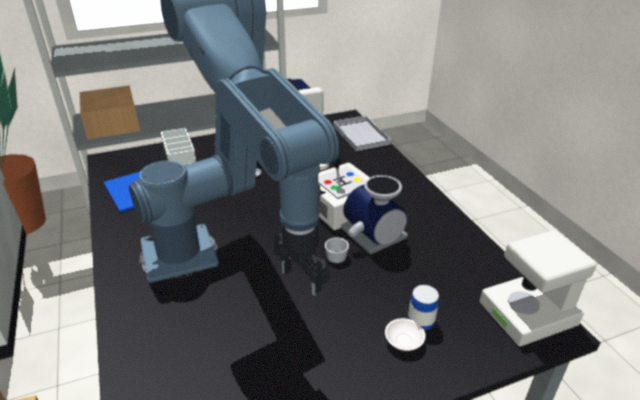

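The scene view shows the mill's gate around (317,245), with green at (325,232) front right, red at (334,240) front left, blue at (308,257) and yellow at (298,249) at the back. The side view agrees: green is at (335,188), nearest the robot on the drum side. Next I'll work out a wrist-camera pose above the gate.

```bash
python3 - <<'E'
from h import *
np.set_printoptions(precision=3,suppress=True)
s=bot.read_state();R=np.array(s["eef_rot"]);p=np.array(s["tcp_pos"])
print(R)
K,Rc,t=cal("wrist");o=-Rc.T@t
print("cam in tool",R.T@(o-p),"\naxes",R.T@Rc.T,K)
# want cam over gate: target tcp so that gate centre on the optical axis, tcp z=400
tool=R.T@(np.array([500,0,330])-p);print(tool)
E
```

```text
[[ 0.912  0.411  0.   ]
 [ 0.411 -0.912  0.   ]
 [ 0.     0.    -1.   ]]
cam in tool [  72.653    0.554 -141.757] 
axes [[-0.001 -0.959 -0.283]
 [ 1.    -0.    -0.001]
 [ 0.001 -0.283  0.959]] [[348.289   0.    322.07 ]
 [  0.    348.289 199.427]
 [  0.      0.      1.   ]]
[ 455.744 -344.387  -98.675]
```

```bash
python3 -m pendant '[{"fingers":0,"tx":0.02,"ty":-0.02,"tz":-0.03},{"fingers":0,"tx":0.04,"ty":-0.03,"tz":-0.06},{"fingers":0,"tx":0.06,"ty":-0.05,"tz":-0.09},{"fingers":0,"tx":0.09,"ty":-0.075,"tz":-0.105},{"fingers":0,"tx":0.12,"ty":-0.095,"tz":-0.12}]' | tail -c 700
python3 -m pendant '[{"fingers":0,"tx":0.03,"ty":-0.025},{"fingers":0,"tx":0.06,"ty":-0.05},{"fingers":0,"tx":0.09,"ty":-0.075},{"fingers":0,"tx":0.12,"ty":-0.095},{"fingers":0,"tx":0.15,"ty":-0.12}]' | tail -c 700
```

```text
invalid input
invalid input
```

```bash
python3 -m pendant '[{"fingers":0,"tx":0.03,"ty":-0.022},{"fingers":0,"tx":0.06,"ty":-0.045},{"fingers":0,"tx":0.09,"ty":-0.067},{"fingers":0,"tx":0.12,"ty":-0.09},{"fingers":0,"tx":0.15,"ty":-0.11}]' | tail -c 700
python3 -m pendant '[{"fingers":0,"tx":0.03,"ty":-0.022,"yaw":4},{"fingers":0,"tx":0.054,"ty":-0.043,"yaw":8},{"fingers":0,"tx":0.054,"ty":-0.043,"yaw":11},{"fingers":0,"tx":0.054,"ty":-0.043,"yaw":11},{"fingers":0,"tx":0.054,"ty":-0.043,"yaw":11}]' | tail -c 700
python3 - <<'E'
from h import *
np.set_printoptions(precision=1,suppress=True)
s=bot.read_state();print(s["t"],s["tcp_pos"],np.array(s["eef_rot"])[:,0],s["grip_width"])
snap("wrist","w0")
Z=dict(gate_centre=110,mark_green=110,mark_blue=110,mark_yellow=110,mark_red=110,stick=110,knob=196)
for k,z in Z.items():
    for n in("wrist",):
        for r in pinpoint(n,k)[:2]: print(k,n,r["score"],np.array(r["pixel"]),atz(n,r["pixel"],z))
E
```

```text
1.6 [ 226.2 -501.3  231.3] [0.9 0.4 0. ] 1.0008095538352189invalid input
invalid input
```

View pics/w0.png

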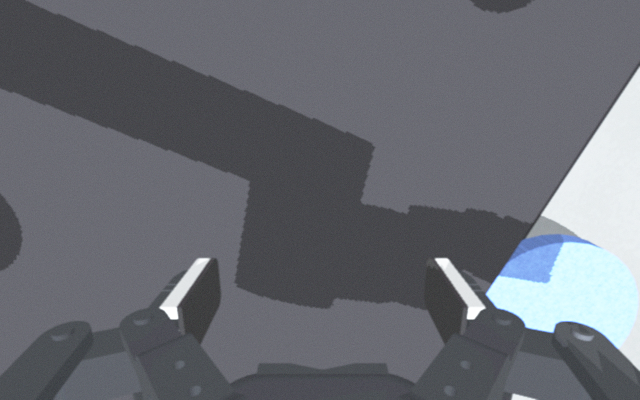

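The moves were refused, and the wrist picture only shows the table at the start pose. I'll give every key in each row.

```bash
python3 -m pendant '[{"fingers":0,"tx":0.02,"ty":-0.02,"tz":-0.03,"yaw":0},{"fingers":0,"tx":0.04,"ty":-0.03,"tz":-0.06,"yaw":0},{"fingers":0,"tx":0.06,"ty":-0.05,"tz":-0.09,"yaw":0},{"fingers":0,"tx":0.09,"ty":-0.075,"tz":-0.105,"yaw":0},{"fingers":0,"tx":0.12,"ty":-0.095,"tz":-0.12,"yaw":0}]' | tail -c 700
```

```text
t: 2.42
tcp_pos: [296.7, -364.3, 353.1]
eef_rot: [[0.912, 0.41, 0.001], [0.41, -0.912, -0.002], [0.0, 0.002, -1.0]]
contact_force: [0.3, -0.4, -0.2]
grip_width: 0.299
```

```bash
python3 -m pendant '[{"fingers":0,"tx":0.03,"ty":-0.025,"tz":0,"yaw":0},{"fingers":0,"tx":0.06,"ty":-0.05,"tz":0,"yaw":0},{"fingers":0,"tx":0.09,"ty":-0.075,"tz":0,"yaw":0},{"fingers":0,"tx":0.12,"ty":-0.095,"tz":0,"yaw":0},{"fingers":0,"tx":0.15,"ty":-0.12,"tz":0,"yaw":0}]' | tail -c 700
python3 -m pendant '[{"fingers":0,"tx":0.03,"ty":-0.022,"tz":0,"yaw":0},{"fingers":0,"tx":0.06,"ty":-0.045,"tz":0,"yaw":0},{"fingers":0,"tx":0.09,"ty":-0.067,"tz":0,"yaw":0},{"fingers":0,"tx":0.12,"ty":-0.09,"tz":0,"yaw":0},{"fingers":0,"tx":0.15,"ty":-0.11,"tz":0,"yaw":0}]' | tail -c 700
python3 -m pendant '[{"fingers":0,"tx":0.03,"ty":-0.022,"tz":0,"yaw":4},{"fingers":0,"tx":0.054,"ty":-0.043,"tz":0,"yaw":8},{"fingers":0,"tx":0.054,"ty":-0.043,"tz":0,"yaw":11},{"fingers":0,"tx":0.054,"ty":-0.043,"tz":0,"yaw":11},{"fingers":0,"tx":0.054,"ty":-0.043,"tz":0,"yaw":11}]' | tail -c 700
cat > m.py <<'E'
from h import *
import sys
np.set_printoptions(precision=1,suppress=True)
s=bot.read_state();print(s["t"],s["tcp_pos"],np.array(s["eef_rot"])[:,0],s["grip_width"])
snap("wrist",sys.argv[1])
Z=dict(gate_centre=110,mark_green=110,mark_blue=110,mark_yellow=110,mark_red=110,stick=110,knob=196)
for k,z in Z.items():
    for n in("wrist",):
        for r in pinpoint(n,k)[:1]: print(k,n,r["score"],np.array(r["pixel"]),atz(n,r["pixel"],z))
E
python3 m.py w1
```

```text
t: 2.83
tcp_pos: [384.5, -193.0, 351.6]
eef_rot: [[0.912, 0.411, 0.001], [0.411, -0.912, -0.001], [0.0, 0.001, -1.0]]
contact_force: [1.1, -0.8, 0.3]
grip_width: 0.003
t: 3.25
tcp_pos: [475.7, -30.2, 351.6]
eef_rot: [[0.911, 0.412, 0.001], [0.412, -0.911, -0.0], [0.001, 0.0, -1.0]]
contact_force: [0.5, 0.1, -0.1]
grip_width: -0.001
t: 3.67
tcp_pos: [506.8, 29.2, 351.2]
eef_rot: [[0.973, 0.232, -0.0], [0.232, -0.973, -0.0], [-0.001, 0.0, -1.0]]
contact_force: [1.0, 0.4, 0.0]
grip_width: -0.001
3.6667 [506.8  29.2 351.2] [ 1.   0.2 -0. ] -0.0012846096316421153
gate_centre wrist 0.89 [331.8 109.3] [567.1  31.7 110. ]
mark_green wrist 0.48 [343.2 154.1] [523.5   7.9 110. ]
mark_blue wrist 0.79 [308.8  62.4] [607.2  65.5 110. ]
mark_yellow wrist 0.65 [346.9  63.6] [615.1  27.1 110. ]
mark_red wrist 0.55 [310.3 150.9] [518.8  44.2 110. ]
stick wrist 0.97 [329.4 125. ] [550.8  30.3 110. ]
knob wrist 0.51 [ 68.  238.2] [402.6 244.  196. ]
```

View pics/w1.png

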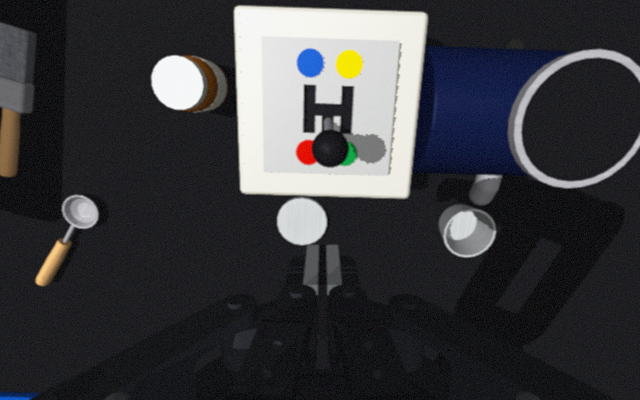

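The wrist view shows the gate clearly: knob ball at (330,148), over the parking notch, with green at (345,153) partly hidden behind it. Red is at (308,152), blue (310,62), yellow (349,64), so green is the front-right slot (mill x−, y−). Next I'll calculate the tool's place in the mill frame.

```bash
cat >> h.py <<'E'
G=np.array([567,34.5]);a=np.radians(13.2);M=np.array([[np.cos(a),np.sin(a)],[-np.sin(a),np.cos(a)]])
def mill(P): return M@(np.asarray(P)[:2]-G)
E
python3 - <<'E'
from h import *
np.set_printoptions(precision=1,suppress=True)
s=bot.read_state();R=np.array(s["eef_rot"])
print("tcp",mill(s["tcp_pos"]),s["tcp_pos"][2],"yaw err",np.degrees(np.arctan2(R[1,0],R[0,0]))-13.2)
for n,px,z in(("b",(310.5,62),111),("y",(349,64),111),("r",(308,152),111),("knob",(330,148),195.5)): print(n,mill(atz("wrist",px,z)))
E
```

```text
tcp [-60.    7.8] 351.45854071847197 yaw err 0.029307502869329483
b [46.7 19.5]
y [ 44.8 -20. ]
r [-45.7  23.2]
knob [-29.4   0.8]
```

```bash
python3 -m pendant '[{"fingers":0,"tx":-0.03,"ty":0.008,"tz":0.025,"yaw":0},{"fingers":0,"tx":-0.03,"ty":0.008,"tz":0.06,"yaw":0},{"fingers":0,"tx":-0.03,"ty":0.008,"tz":0.095,"yaw":0},{"fingers":0,"tx":-0.03,"ty":0.008,"tz":0.13,"yaw":0},{"fingers":0,"tx":-0.03,"ty":0.008,"tz":0.163,"yaw":0}]'
python3 -m pendant '[{"fingers":0,"tx":0,"ty":0,"tz":0,"yaw":0},{"fingers":0,"tx":0.005,"ty":0,"tz":0,"yaw":0},{"fingers":0,"tx":0.01,"ty":0,"tz":0,"yaw":0}]'
python3 - <<'E'
from h import *
s=bot.read_state();print("tcp",mill(s["tcp_pos"]),s["tcp_pos"][2])
snap("wrist","w2")
E
```

```text
t: 4.48
tcp_pos: [479.1, 14.0, 187.0]
eef_rot: [[0.973, 0.229, 0.001], [0.229, -0.973, -0.0], [0.001, 0.0, -1.0]]
contact_force: [0.2, -0.3, -0.1]
grip_width: 0.001
t: 4.73
tcp_pos: [490.9, 16.3, 190.3]
eef_rot: [[0.973, 0.229, 0.003], [0.229, -0.973, -0.001], [0.003, 0.001, -1.0]]
contact_force: [0.7, 0.3, 0.1]
grip_width: -0.002
tcp [-78.22609002  -0.35719303] 190.30039655700907
```

View pics/w2.png

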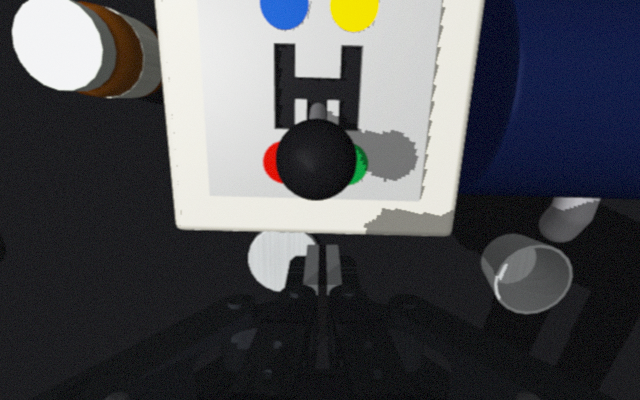

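Knob at (317,160), finger tip line at x≈322, so the two are aligned with a gap between them. Pushing along +x.

```bash
python3 -m pendant '[{"fingers":0,"tx":0.01,"ty":0,"tz":0,"yaw":0},{"fingers":0,"tx":0.018,"ty":0,"tz":0,"yaw":0},{"fingers":0,"tx":0.024,"ty":0,"tz":0,"yaw":0},{"fingers":0,"tx":0.03,"ty":0,"tz":0,"yaw":0},{"fingers":0,"tx":0.036,"ty":0,"tz":0,"yaw":0}]'
python3 -m pendant '[{"fingers":0,"tx":0.003,"ty":0,"tz":0,"yaw":0},{"fingers":0,"tx":0.006,"ty":0,"tz":0,"yaw":0},{"fingers":0,"tx":0.009,"ty":0,"tz":0,"yaw":0},{"fingers":0,"tx":0.009,"ty":0,"tz":0,"yaw":0}]'
python3 - <<'E'
from h import *
s=bot.read_state();print("tcp",mill(s["tcp_pos"]),s["tcp_pos"][2])
snap("wrist","w3")
for r in pinpoint("wrist","stick")[:1]: print(r["score"],r["pixel"],mill(atz("wrist",r["pixel"],110)))
E
```

```text
t: 5.2
tcp_pos: [524.6, 25.1, 188.6]
eef_rot: [[0.973, 0.23, -0.001], [0.23, -0.973, -0.0], [-0.001, 0.0, -1.0]]
contact_force: [-3.3, -0.7, 1.7]
grip_width: 0.004
t: 5.53
tcp_pos: [533.6, 27.1, 188.2]
eef_rot: [[0.973, 0.23, 0.0], [0.23, -0.973, 0.0], [0.0, -0.0, -1.0]]
contact_force: [-0.6, 0.4, 0.6]
grip_width: -0.005
tcp [-34.25059578   0.41237536] 188.1913224584758
0.93 [320.8, 165.9] [-4.12122991  1.04341812]
```

View pics/w3.png

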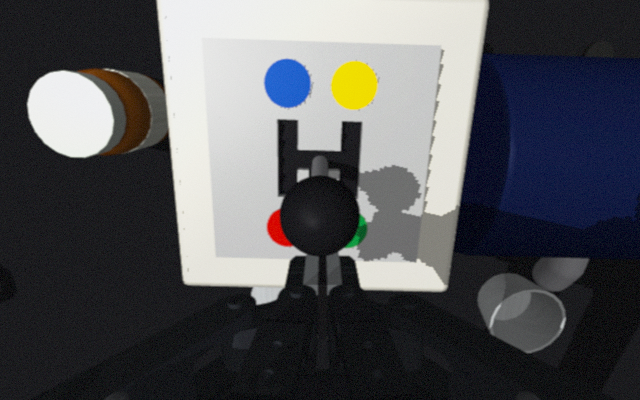

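Stick at (321,166), now entering the cross slot, with the knob at (320,215). I'll push a few more mm until the far edge is felt.

```bash
python3 -m pendant '[{"fingers":0,"tx":0.003,"ty":0,"tz":0,"yaw":0},{"fingers":0,"tx":0.006,"ty":0,"tz":0,"yaw":0},{"fingers":0,"tx":0.006,"ty":0,"tz":0,"yaw":0}]'
python3 -m pendant '[{"fingers":0,"tx":0.002,"ty":0,"tz":0,"yaw":0},{"fingers":0,"tx":0.002,"ty":0,"tz":0,"yaw":0}]'
python3 - <<'E'
from h import *
s=bot.read_state();print("tcp",mill(s["tcp_pos"]),s["tcp_pos"][2])
snap("wrist","w4")
for r in pinpoint("wrist","stick")[:1]: print(r["score"],r["pixel"],mill(atz("wrist",r["pixel"],110)))
for r in pinpoint("wrist","gate_centre")[:1]: print(r["score"],r["pixel"],mill(atz("wrist",r["pixel"],110)))
E
```

```text
t: 5.88
tcp_pos: [539.4, 28.4, 188.4]
eef_rot: [[0.973, 0.23, 0.0], [0.23, -0.973, -0.0], [0.0, 0.0, -1.0]]
contact_force: [-1.6, -0.5, 2.0]
grip_width: 0.002
t: 6.05
tcp_pos: [541.2, 28.8, 188.3]
eef_rot: [[0.973, 0.23, 0.0], [0.23, -0.973, -0.0], [0.0, 0.0, -1.0]]
contact_force: [-1.3, -0.7, 1.8]
grip_width: -0.004
tcp [-26.45177172   0.38946004] 188.34018207256048
0.77 [319.9, 170.6] [0.57969761 1.60226132]
0.61 [317.0, 171.9] [-0.28347276  3.47242454]
```

```bash
python3 -m pendant '[{"fingers":0,"tx":-0.03,"ty":0,"tz":0,"yaw":0},{"fingers":0,"tx":-0.03,"ty":-0.03,"tz":0,"yaw":0},{"fingers":0,"tx":-0.03,"ty":-0.055,"tz":0,"yaw":0},{"fingers":0,"tx":-0.005,"ty":-0.055,"tz":0,"yaw":0},{"fingers":0,"tx":0.027,"ty":-0.055,"tz":0,"yaw":0}]'
python3 -m pendant '[{"fingers":0,"tx":0,"ty":0,"tz":0,"yaw":0},{"fingers":0,"tx":0,"ty":0.005,"tz":0,"yaw":0}]'
python3 - <<'E'
from h import *
s=bot.read_state();print("tcp",mill(s["tcp_pos"]),s["tcp_pos"][2])
snap("wrist","w5")
for r in pinpoint("wrist","stick")[:1]: print(r["score"],r["pixel"],mill(atz("wrist",r["pixel"],110)))
E
```

```text
t: 6.62
tcp_pos: [553.4, 90.0, 188.9]
eef_rot: [[0.973, 0.231, 0.0], [0.231, -0.973, 0.0], [0.0, -0.0, -1.0]]
contact_force: [0.9, -0.9, -0.1]
grip_width: -0.002
t: 6.78
tcp_pos: [556.7, 84.6, 187.8]
eef_rot: [[0.973, 0.231, 0.0], [0.231, -0.973, 0.001], [0.001, -0.0, -1.0]]
contact_force: [-0.3, 0.2, 0.5]
grip_width: 0.002
tcp [ 1.43790333 51.14507685] 187.82385197928394
0.61 [397.1, 212.0] [-1.07383176 -0.1668144 ]
```

View pics/w5.png

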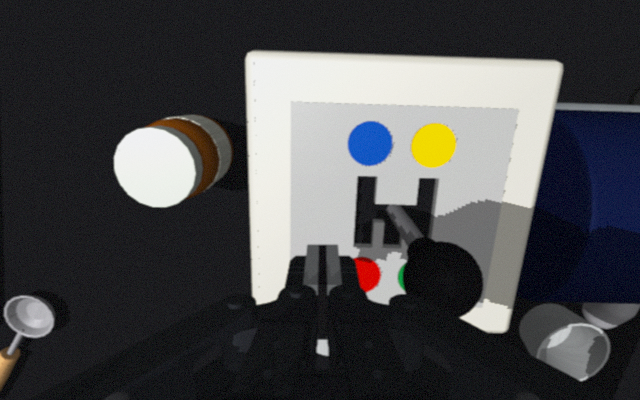

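The stick is at about (400,212) in the cross slot, the knob at (443,280) and the fingers left of it at x≈323. Pushing toward mill −y.

```bash
python3 -m pendant '[{"fingers":0,"tx":0,"ty":0.01,"tz":0,"yaw":0},{"fingers":0,"tx":0,"ty":0.018,"tz":0,"yaw":0},{"fingers":0,"tx":0,"ty":0.025,"tz":0,"yaw":0},{"fingers":0,"tx":0,"ty":0.031,"tz":0,"yaw":0},{"fingers":0,"tx":0,"ty":0.037,"tz":0,"yaw":0}]'
python3 -m pendant '[{"fingers":0,"tx":0,"ty":0.003,"tz":0,"yaw":0},{"fingers":0,"tx":0,"ty":0.006,"tz":0,"yaw":0},{"fingers":0,"tx":0,"ty":0.006,"tz":0,"yaw":0}]'
python3 - <<'E'
from h import *
s=bot.read_state();print("tcp",mill(s["tcp_pos"]),s["tcp_pos"][2])
snap("wrist","w6")
for r in pinpoint("wrist","stick")[:1]: print(r["score"],r["pixel"],mill(atz("wrist",r["pixel"],110)))
E
```

```text
t: 7.3
tcp_pos: [563.9, 47.0, 188.6]
eef_rot: [[0.973, 0.229, -0.0], [0.229, -0.973, 0.001], [-0.0, -0.001, -1.0]]
contact_force: [-2.1, 2.2, 1.2]
grip_width: -0.003
t: 7.55
tcp_pos: [565.5, 41.2, 188.2]
eef_rot: [[0.973, 0.229, -0.0], [0.229, -0.973, -0.0], [-0.0, 0.0, -1.0]]
contact_force: [-1.7, 2.1, 1.0]
grip_width: 0.001
tcp [0.09312879 6.88013149] 188.23541247902938
0.93 [348.3, 209.7] [  0.90986581 -10.28405135]
```

View pics/w6.png

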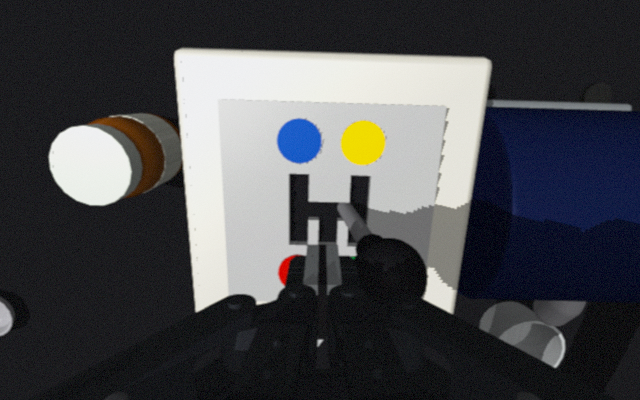

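Stick at (346,209), mill y ≈ −10, about halfway along the cross slot.

```bash
python3 -m pendant '[{"fingers":0,"tx":0,"ty":0.004,"tz":0,"yaw":0},{"fingers":0,"tx":0,"ty":0.008,"tz":0,"yaw":0},{"fingers":0,"tx":0,"ty":0.012,"tz":0,"yaw":0},{"fingers":0,"tx":0,"ty":0.015,"tz":0,"yaw":0},{"fingers":0,"tx":0,"ty":0.015,"tz":0,"yaw":0}]'
python3 -m pendant '[{"fingers":0,"tx":0,"ty":0.002,"tz":0,"yaw":0},{"fingers":0,"tx":0,"ty":0.003,"tz":0,"yaw":0}]'
python3 - <<'E'
from h import *
s=bot.read_state();print("tcp",mill(s["tcp_pos"]),s["tcp_pos"][2])
snap("wrist","w7")
for k in("stick","mark_yellow","mark_blue"):
  for r in pinpoint("wrist",k)[:1]: print(k,r["score"],r["pixel"],mill(atz("wrist",r["pixel"],110)))
E
```

```text
t: 8.07
tcp_pos: [569.2, 26.6, 188.1]
eef_rot: [[0.973, 0.229, -0.0], [0.229, -0.973, -0.0], [-0.0, 0.0, -1.0]]
contact_force: [-1.0, 1.8, -0.2]
grip_width: 0.001
t: 8.23
tcp_pos: [569.8, 24.2, 188.3]
eef_rot: [[0.973, 0.23, 0.0], [0.23, -0.973, 0.0], [0.0, -0.0, -1.0]]
contact_force: [-1.4, 1.7, -1.4]
grip_width: -0.004
tcp [  0.37124187 -10.71396532] 188.2569791202633
stick 0.7 [332.0, 211.7] [ -0.40847717 -17.4824621 ]
mark_yellow 0.87 [332.6, 139.7] [ 47.17539045 -17.3891852 ]
mark_blue 0.59 [271.0, 141.2] [46.2126352  21.31936891]
```

View pics/w7.png

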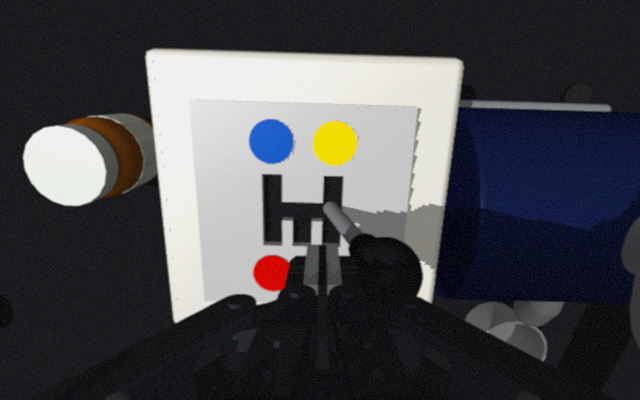

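The stick (330,209) is almost in line with the right column (x≈333). Another 3 mm or so of push.

```bash
python3 -m pendant '[{"fingers":0,"tx":0,"ty":0.0015,"tz":0,"yaw":0},{"fingers":0,"tx":0,"ty":0.003,"tz":0,"yaw":0},{"fingers":0,"tx":0,"ty":0.003,"tz":0,"yaw":0}]'
python3 - <<'E'
from h import *
s=bot.read_state();print("tcp",mill(s["tcp_pos"]),s["tcp_pos"][2])
snap("wrist","w8")
for k in("stick","mark_yellow","mark_blue","knob"):
  for r in pinpoint("wrist",k)[:1]: print(k,r["score"],r["pixel"],mill(atz("wrist",r["pixel"],195 if k=="knob" else 110)))
E
```

```text
t: 8.68
tcp_pos: [570.1, 22.5, 188.2]
eef_rot: [[0.973, 0.23, -0.001], [0.23, -0.973, 0.002], [-0.0, -0.002, -1.0]]
contact_force: [-0.6, 5.8, -1.2]
grip_width: -0.002
tcp [  0.31394638 -12.38030146] 188.20324049197947
stick 0.89 [333.0, 210.9] [  0.10383678 -19.62759205]
mark_yellow 0.57 [328.7, 141.7] [ 45.83868192 -16.46621181]
mark_blue 0.89 [269.9, 142.2] [45.4727189  20.47795033]
knob 0.93 [380.6, 274.0] [ -0.30230891 -37.82329469]
```

Force rose to 5.8 N, so the stick is at the cross slot's right end (y ≈ −20). Going round to the knob's far side.

```bash
python3 -m pendant '[{"fingers":0,"tx":0,"ty":-0.018,"tz":0,"yaw":0},{"fingers":0,"tx":0.025,"ty":-0.018,"tz":0,"yaw":0},{"fingers":0,"tx":0.05,"ty":-0.018,"tz":0,"yaw":0},{"fingers":0,"tx":0.05,"ty":0.005,"tz":0,"yaw":0},{"fingers":0,"tx":0.05,"ty":0.028,"tz":0,"yaw":0}]'
python3 -m pendant '[{"fingers":0,"tx":0,"ty":0,"tz":0,"yaw":0},{"fingers":0,"tx":0,"ty":0,"tz":0,"yaw":0}]'
python3 - <<'E'
from h import *
s=bot.read_state();print("tcp",mill(s["tcp_pos"]),s["tcp_pos"][2])
for n in("wrist","scene","side"):
  snap(n,"x"+n)
  for k in("stick","knob","mark_yellow","gate_centre"):
    for r in pinpoint(n,k)[:1]: print(n,k,r["score"],r["pixel"],mill(atz(n,r["pixel"],195 if k=="knob" else 110)))
E
```

```text
t: 9.35
tcp_pos: [627.0, 5.8, 188.5]
eef_rot: [[0.973, 0.233, 0.002], [0.233, -0.973, -0.001], [0.001, 0.002, -1.0]]
contact_force: [-0.1, 0.2, 0.2]
grip_width: -0.001
t: 9.52
tcp_pos: [626.1, 4.0, 188.3]
eef_rot: [[0.974, 0.228, 0.001], [0.228, -0.974, -0.001], [0.0, 0.001, -1.0]]
contact_force: [0.1, -0.3, 0.2]
grip_width: 0.004
tcp [ 50.53957946 -43.18574297] 188.33090217551705
wrist stick 0.85 [288.5, 278.6] [ -0.37955165 -18.0133927 ]
wrist knob 0.61 [314.4, 369.0] [ -0.59343209 -37.80347019]
wrist mark_yellow 0.9 [282.6, 215.5] [ 46.68935378 -14.71864124]
wrist gate_centre 0.66 [256.9, 280.8] [-2.24568776  5.0876336 ]
scene stick 0.69 [350.5, 316.0] [ 79.44317654 218.63591599]
scene knob 0.69 [326.1, 230.8] [-2.17346622 45.52917668]
scene mark_yellow 0.52 [295.9, 249.7] [ 46.51888476 -16.13140821]
scene gate_centre 0.65 [314.6, 246.3] [3.23714446 7.18914415]
side stick 0.49 [346.1, 185.8] [ -9.92147022 -31.17805022]
side knob 0.48 [352.6, 164.9] [  0.43687579 -47.25177913]
side mark_yellow 0.49 [355.6, 179.6] [ 39.51120125 -18.98573713]
side gate_centre 0.86 [344.2, 177.6] [15.34086002 12.77374007]
```

View pics/xwrist.png

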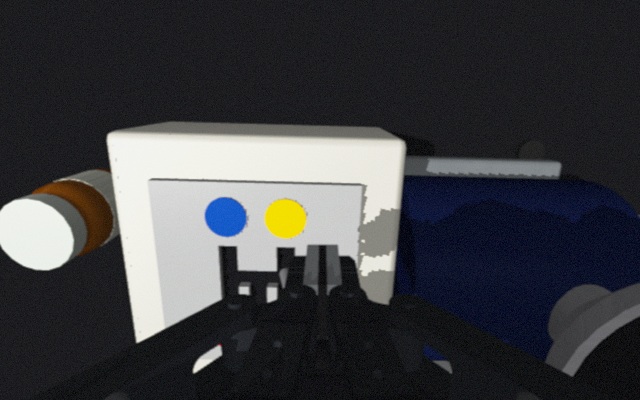

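The wrist view now has the gripper over the knob, which is hidden below; yellow (286,218) and blue (226,217) confirm that the fingers are on the far side. Pushing −x.

```bash
python3 -m pendant '[{"fingers":0,"tx":-0.01,"ty":-0.002,"tz":0,"yaw":0},{"fingers":0,"tx":-0.018,"ty":-0.002,"tz":0,"yaw":0},{"fingers":0,"tx":-0.025,"ty":-0.002,"tz":0,"yaw":0},{"fingers":0,"tx":-0.031,"ty":-0.002,"tz":0,"yaw":0},{"fingers":0,"tx":-0.037,"ty":-0.002,"tz":0,"yaw":0}]'
python3 -m pendant '[{"fingers":0,"tx":-0.004,"ty":0,"tz":0,"yaw":0},{"fingers":0,"tx":-0.008,"ty":0,"tz":0,"yaw":0},{"fingers":0,"tx":-0.012,"ty":0,"tz":0,"yaw":0},{"fingers":0,"tx":-0.016,"ty":0,"tz":0,"yaw":0},{"fingers":0,"tx":-0.016,"ty":0,"tz":0,"yaw":0}]'
python3 - <<'E'
from h import *
s=bot.read_state();print("tcp",mill(s["tcp_pos"]),s["tcp_pos"][2])
for n in("scene","side"):
  snap(n,"y"+n)
  for k in("stick","knob"):
    for r in pinpoint(n,k)[:1]: print(n,k,r["score"],r["pixel"],mill(atz(n,r["pixel"],195 if k=="knob" else 110)))
E
```

```text
t: 10.68
tcp_pos: [589.4, -0.9, 188.8]
eef_rot: [[0.973, 0.23, 0.002], [0.23, -0.973, 0.0], [0.002, 0.0, -1.0]]
contact_force: [2.5, 1.9, 0.6]
grip_width: -0.002
t: 11.1
tcp_pos: [572.6, -4.6, 188.3]
eef_rot: [[0.973, 0.23, -0.001], [0.23, -0.973, -0.0], [-0.001, -0.0, -1.0]]
contact_force: [1.0, 1.3, 0.5]
grip_width: 0.001
tcp [ -3.51423979 -39.34723357] 188.32477120290451
scene stick 0.66 [313.7, 237.7] [-14.62762369 -17.00986262]
scene knob 0.62 [314.5, 206.6] [-36.63643562 -37.02721369]
side stick 0.57 [339.4, 186.2] [-29.66049693 -20.56792091]
side knob 0.61 [342.9, 166.0] [-29.31884079 -35.139925  ]
```

Stick x is about −15 and still moving freely. I'll keep going in small steps until the closed end is felt.

```bash
python3 -m pendant '[{"fingers":0,"tx":-0.003,"ty":0,"tz":0,"yaw":0},{"fingers":0,"tx":-0.006,"ty":0,"tz":0,"yaw":0},{"fingers":0,"tx":-0.006,"ty":0,"tz":0,"yaw":0}]'
python3 -m pendant '[{"fingers":0,"tx":-0.002,"ty":0,"tz":0,"yaw":0},{"fingers":0,"tx":-0.003,"ty":0,"tz":0,"yaw":0},{"fingers":0,"tx":-0.003,"ty":0,"tz":0,"yaw":0}]'
```

```text
t: 11.65
tcp_pos: [567.2, -6.1, 188.0]
eef_rot: [[0.973, 0.23, -0.0], [0.23, -0.973, -0.0], [-0.0, -0.0, -1.0]]
contact_force: [2.5, 0.6, -1.4]
grip_width: -0.004
t: 11.9
tcp_pos: [564.5, -6.7, 188.3]
eef_rot: [[0.973, 0.23, 0.0], [0.23, -0.973, -0.0], [0.0, 0.0, -1.0]]
contact_force: [2.5, 0.4, -1.0]
grip_width: 0.001
```

```bash
python3 -m pendant '[{"fingers":0,"tx":-0.002,"ty":0,"tz":0,"yaw":0},{"fingers":0,"tx":-0.003,"ty":0,"tz":0,"yaw":0},{"fingers":0,"tx":-0.003,"ty":0,"tz":0,"yaw":0}]'
python3 -m pendant '[{"fingers":0,"tx":-0.002,"ty":0,"tz":0,"yaw":0},{"fingers":0,"tx":-0.002,"ty":0,"tz":0,"yaw":0}]'
```

```text
t: 12.15
tcp_pos: [562.0, -7.3, 188.4]
eef_rot: [[0.973, 0.23, 0.001], [0.23, -0.973, 0.0], [0.001, 0.0, -1.0]]
contact_force: [4.3, 0.2, -1.9]
grip_width: -0.001
t: 12.32
tcp_pos: [561.1, -7.6, 188.6]
eef_rot: [[0.973, 0.23, 0.003], [0.23, -0.973, 0.0], [0.003, 0.0, -1.0]]
contact_force: [7.0, 1.7, -3.4]
grip_width: 0.002
```

```bash
python3 -m pendant '[{"fingers":0,"tx":-0.002,"ty":0,"tz":0,"yaw":0},{"fingers":0,"tx":-0.002,"ty":0,"tz":0,"yaw":0}]'
python3 -m pendant '[{"fingers":0,"tx":0.02,"ty":0,"tz":0,"yaw":0},{"fingers":0,"tx":0.04,"ty":0,"tz":0,"yaw":0},{"fingers":0,"tx":0.04,"ty":0,"tz":-0.04,"yaw":0},{"fingers":0,"tx":0.02,"ty":0,"tz":-0.08,"yaw":0},{"fingers":0,"tx":-0.01,"ty":0,"tz":-0.11,"yaw":0}]'
python3 -m pendant '[{"fingers":0,"tx":-0.03,"ty":0,"tz":-0.03,"yaw":0},{"fingers":0,"tx":-0.06,"ty":0,"tz":-0.05,"yaw":0},{"fingers":0,"tx":-0.06,"ty":0,"tz":-0.05,"yaw":0},{"fingers":0,"tx":-0.06,"ty":0,"tz":-0.05,"yaw":0}]'
python3 m.py w9; python3 - <<'E'
from h import *
for k in ("stick","gate_centre","mark_yellow","mark_blue","mark_red"):
  for r in pinpoint("wrist",k)[:1]: print(k,r["score"],mill(atz("wrist",r["pixel"],110)))
im=cv2.imread("pics/w9.png");cv2.imwrite("pics/w9c.png",cv2.resize(im[20:260,200:520],None,fx=2.4,fy=2.4,interpolation=cv2.INTER_CUBIC))
E
```

```text
t: 12.48
tcp_pos: [560.5, -7.8, 188.7]
eef_rot: [[0.973, 0.229, 0.006], [0.229, -0.973, 0.001], [0.006, 0.0, -1.0]]
contact_force: [11.4, 4.1, -6.3]
grip_width: -0.003
t: 12.9
tcp_pos: [551.2, -10.1, 296.8]
eef_rot: [[0.973, 0.231, -0.001], [0.231, -0.973, -0.0], [-0.001, -0.0, -1.0]]
contact_force: [0.5, -0.6, 1.1]
grip_width: 0.002
t: 13.23
tcp_pos: [491.2, -24.1, 347.8]
eef_rot: [[0.973, 0.229, 0.003], [0.229, -0.973, -0.001], [0.003, 0.002, -1.0]]
contact_force: [0.4, -0.5, -0.8]
grip_width: 0.0
13.2333 [491.2 -24.1 347.8] [1.  0.2 0. ] 0.0004938283988602636
gate_centre wrist 0.65 [281.4  82.3] [566.5  36.7 110. ]
mark_green wrist 0.83 [300.4 129.4] [524.4   7.8 110. ]
mark_yellow wrist 0.66 [297.9  33.3] [615.   30.1 110. ]
mark_red wrist 0.56 [261.8 127.2] [517.4  48.3 110. ]
stick wrist 0.56 [302.5 102.9] [551.7  11.5 110. ]
knob wrist 0.96 [318.6 132.3] [534.8 -10.7 196. ]
stick 0.56 [-19.98049315 -18.97560496]
gate_centre 0.65 [0.43288176 2.30279   ]
mark_yellow 0.66 [ 46.46741047 -15.53921508]
mark_red 0.56 [-44.75994669  24.51300687]
```

View pics/w9c.png

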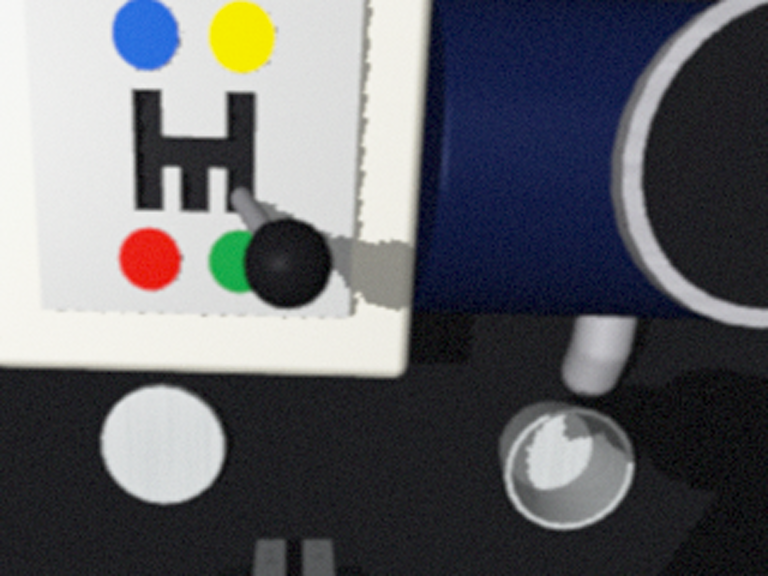

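The crop shows the stick at (242,198) at the closed end of the green slot, with the green disc at (238,261) just beyond it. The lid and cup are undisturbed.

```bash
python3 -c "
from workcell import bot
print(bot.sign_off(), bot.read_state()['contact_force'])"
```

```text
the job is handed in; nothing more can be done
the job is handed in; nothing more can be done
```

The lever is in the green slot, and I have handed the job in. With the fingers shut, I pushed the knob from outside. It went out of the parking notch, along the cross slot to the drum side, and back toward the robot until it met the closed end.

- **Position:** in the last wrist picture the stick is at about (−20, −19) mm in the mill frame, roughly 26 mm from the green disc; the limit is 30.5 mm. The knob was at about (−42, −37) mm, which agrees with a fully home lever.
- **Forces:** the highest reading was about 14 N, when I pressed against the slot's end. The lever never left the cross slot toward another colour.
- **Loose things:** the lid and cup look undisturbed in that last crop. I did not measure them or the other loose things again. The gripper was clear of everything when I handed in.
- **Failed or disagreeing:**
  - The first move calls were refused because keys were missing; nothing moved.
  - The side camera put the stick up to about 15 mm away from the scene camera's estimate, and the scene camera gave one plainly wrong stick position (on the jar).
  - I relied on the wrist camera and the felt stops instead.
  - The wrist network put the yellow and red discs 4 to 5 mm off in y at the end, so its sideways figure is good only to a few mm.

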